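# Stow the bulb scoop under the tool box's cantilever tray

### The arm

A 6-joint arm with a two-finger parallel gripper is mounted at the origin on the work surface. World frame = base frame: x ahead of the robot, y to its left, z up, the work surface at z = 0. Lengths are in m, angles in degrees, forces in N, time in s.
With the tool pointing down it reaches from about 0.375 to 0.925 m from the base axis. Payload 5.7 kg.
Tool frame: the origin (TCP) lies on the front face of the gripper's body, between the roots of the fingers; the fingertips stand 73 mm ahead of it and the grasp point (between the pads) lies 54 mm ahead of it; z points along the fingers, y is the line along which they close (so a half turn about z gives the same grasp; the last joint's range is limited). The gripper opens to 85 mm and grips with 20 to 120 N. Pads are 22 mm wide; open, the fingers measure 114 mm over their backs; the gripper's body (76 mm by 85 mm) begins 54 mm behind the grasp point. The pads swing forward as they close: fully open they stand 13 mm farther back than shut.
Start: joints at [68.234, 20.558, 86.54, -0, 72.909, -6.595], TCP at [0.157, 0.579, 0.304] pointing down, gripper open.
Joint ranges: [-170.27, 170.27], [-57.76, 135], [12.27, 136.19], [-55.21, 235.2], [11.17, 155.16], [-170.74, 170.74]. Speed limits (degrees/s): [136.94, 136.94, 180, 180, 180, 180].

### API

Orientations are given as [roll, pitch, yaw] about the fixed x, y, z axes, in that order (R = Rz(yaw) Ry(pitch) Rx(roll)).
In Python, from cell import env gives the robot as it stands. The module is installed in compiled form; this text tells all that it offers.
- The arm moves only by the tool move_arm, never from a script. Its argument "rows" is a list that holds one entry, the list of rows, each a list of 6 numbers: the shift along the tool's x, y, z scaled (see below), then the turn, a rotation vector about the tool's x, y, z scaled (see below). A call has 1 to 8 rows; each row is the pose to reach, as a shift and turn from the pose commanded when the call began, along the tool's axes at that moment; what a row does not reach only later rows make up. The controller multiplies each number of a shift by 8 cm and each number of a turn by 0.5 rad. A row lasts 1/8 s, in which the tool goes at most 62.5 mm and 10.7 degrees, less where a joint would pass 70% of its speed; a pose out of reach is approached as far as the arm can. A call with a number of a shift or a turn outside -1 to 1 is refused whole. A call with a gripper value outside its range is refused whole. "grip" is the closure, from 0 (fully open) to 1 (shut), set as the call begins (left out, the last holds). The fingers move at their own pace and stop on an object; the grip force is fixed at half the most. Time passes only in rows, so rows that repeat a pose let the fingers close. It gives the time, the measured TCP pose, the force, the opening and the grip force at its end, in the units of the state.
- env.observe(): the state, without advancing time (a new reading comes with each control period).
- env.grab_frame(name): name is "scene" or "top" or "wrist"; returns the picture (384x512x3 uint8, red, green, blue); there is no depth.
- env.camera_info(name): a dict with "fov_y" (degrees; the focal length in pixels is half the picture's height over the tangent of half this angle, whatever the lens; pixels are square), "cx", "cy" (the principal point, pixels), "R" (3x3) and "t" (3): a world point X has camera coordinates R X + t; the wrist camera has in their place "T_tool_cam" (4x4, takes a point from camera to tool coordinates, whose origin is the TCP and whose axes are the flange's). Camera axes: x right, y down, z forward; pixel columns grow to the right and rows downward; lengths in m; the calibration is good to about 2 mm. A picture is of the moment at which its call begins: read the wrist's pose just before it. camera_info takes no time and is no camera call.
- env.job_done(): hands the job in; it is judged then, once.
Trained networks look in the newest picture that a camera, given by its name, has taken for a name from the list of things; names that differ only in an ending like _2 or _b are one class to them, and where a whole thing is asked for, a point or a joint stands for the part that bears it (a point fixed in the world has none). Each returns a list of dicts, best first, with "confidence" (0 to 1); they miss things now and then, are a little off and sometimes report something else, mostly with a low value. They report only what shows in the picture. A call takes as long as a camera call. They do not tell look-alikes from the thing itself.
- env.regions_of(label, camera): "region" (384x512 bool, what is visible of it) and "bbox" ([left, top, width, height] in pixels, round what is visible of it).
- env.landmark_of(label, camera): "uv" ([column, row] in pixels: a listed point, or the origin of a listed thing).
The state is a dict: "t": time; "qpos": joint angles; "joint_vel": joint speeds; "joint_efforts": joint torques, N m; "position": TCP position; "tool_rot": TCP orientation; "contact_force": force on the tool from outside, world axes, zero at the start; "moment": the same for the moment, N m; "width": finger opening in m; "gripper_force": force on a finger pad.
Only numpy, scipy, OpenCV 4.12 (cv2) and the standard library are available. Lean on these libraries where they do the work, as an engineer would, in place of code of your own. Each camera call takes 0.05 s, during which the arm holds its last target. There are 200 camera calls.

### The job

Put the teal bulb scoop away in the green tool box: lift the yellow cantilever tray fully up by its bar, lay the scoop in the compartment underneath with its pan to the back under the tray, and press the end of its handle down, without forcing it, until it snaps into the spring clip. Then lower the tray until it rests on the box again, and leave the bottle, the carton and the bowl where they stand.

Things in the scene. Friction and masses are not known exactly. Their poses are not given: they have to be found in the camera images.
- box: Green tool box fixed on a display step, 100 mm above the work surface. Heights below are above that step. Origin: centre of its underside; x from its front (robot side) to its back, z up. 200 (x) by 165 mm (y) outside, walls 5 mm, rim at 58, floor at 6 mm. A yellow tray (200 x 165 mm, 38 mm high) covers it when closed, underside at 60 mm, edge at 98 mm. Outside the walls steel arms, out to y = +-91 mm.
- arms (a joint): Angle q (rad) of the parallel arms (A = 0.14 m long) carrying the tray, which stays level: 0 closed, 0.82 fully up (stop). It moves A*(cos 0.262 - cos(0.262+q)) to the box's +x and A*(sin(0.262+q) - sin 0.262) up; at the stop 69 mm back, 87 mm up, so only the front 65 mm of the compartment is open above. Stiff rivets: it stays where left; lifting takes 8 to 13 N, lowering 0 to 5 N.
- tray_bar (a point): Middle of the tray's black grip bar: 14 mm round, along the box's y, 116 mm free between two posts, over the tray's centre; axis 55 mm above the tray's underside, 52 mm above its floor, 17 mm above its edge. Axes parallel to the box's, also with the tray up.
- clip (a point): Spring clip in the front of the compartment, on the box's middle line, 75 mm in front of its centre: two sprung orange jaws, 40 mm wide over all (y), 18 mm along x, tops 55 mm above the step. The point is where the axis of the handle's round end lies when snapped in, 42 mm above the step. The end first rests on the jaws about 16 mm higher; a push of 8 to 12 N snaps it in. Axes as the box.
- scoop_center (a point): Centre of the teal bulb scoop lying on the step: 165 mm long, 110 g, open side up, handle towards the robot. x from handle to pan mouth, z up; point 24 mm above its underside. Pan: 4 mm behind to 82 mm ahead of it, 68 mm wide, 36 mm high. Handle: 4 to 82 mm behind it. Stowed: underside on the compartment's floor, its x along the box's x, this point within about 10 mm of the box's middle.
- scoop_grip (a point): Point on the handle's axis, 42 mm behind scoop_center along the scoop's x and 36 mm above the underside. The handle is a bar 22 mm wide (y) and 20 mm high with flat sides, from 4 to 62 mm behind scoop_center. Axes as scoop_center.
- scoop_end (a point): Point on the handle's axis in its round end (24 mm round along x, the last 21 mm of the handle), 75 mm behind scoop_center, 36 mm above the underside. It goes into the clip. Axes as scoop_center.
- bottle: Bystander: white bottle with green cap, 66 mm round, 165 mm tall, standing. Origin: centre of its underside.
- carton: Bystander: yellow and red carton, 60 x 95 mm, 130 mm tall, standing. Origin: centre of its underside.
- bowl: Bystander: lime green bowl of onion sets, 120 mm round, 45 mm tall. Origin: centre of its underside.
Not all that is in view belongs to the job. What is shaped like the part that bears scoop_center but purple is not meant.

How it is judged:
By the outcome, as a careful person would: the job done as asked, in the order asked, and still so for the second after the job is handed in, with the robot touching nothing.
It also fails if it takes over 67 s, if anything falls off the work surface, if the arm or the gripper's body presses on something with over 40 N, if the wrist force passes 120 N, or if a joint passes its speed limit or range.

## Working session

There is one attempt and no reset: what is moved stays moved. The work goes in short steps, Python scripts to look and compute and a tool call to move; the robot and the scene stay as the last step left them, time stands still between calls to the robot, and variables do not carry over. Pictures are saved under pics/ and viewed, at most 10 in all, crops included, and the job is handed in when it is done.

Besides the shell and the picture viewer there is one more tool, called after "Request:" as name(argument=value, ...), one argument or row to a line, values as JSON. move_arm: Moves the arm, as the interface text tells. Its arguments: {"type":"object","properties":{"rows":{"type":"array"},"grip":{"type":"number"}},"required":["rows"]}

```bash
mkdir -p pics; cat > h.py <<'E'
import numpy as np, cv2
from cell import env
from scipy.spatial.transform import Rotation as Rn
def K(c):
    f=192/np.tan(np.radians(c['fov_y'])/2); return f
def ray(cam,uv):
    c=env.camera_info(cam); f=K(c); d=np.array([(uv[0]-c['cx'])/f,(uv[1]-c['cy'])/f,1.])
    if 'R' in c:
        R=np.array(c['R']);t=np.array(c['t']); o=-R.T@t; d=R.T@d
    else:
        s=env.observe(); T=np.array(c['T_tool_cam']); Rt=Rn.from_euler('xyz',s['tool_rot'],degrees=True).as_matrix()
        o=np.array(s['position'])+Rt@T[:3,3]; d=Rt@T[:3,:3]@d
    return o,d/np.linalg.norm(d)
def atz(cam,uv,z):
    o,d=ray(cam,uv); return o+d*(z-o[2])/d[2]
def tri(rs):
    A=np.zeros((3,3));b=np.zeros(3)
    for o,d in rs:
        P=np.eye(3)-np.outer(d,d);A+=P;b+=P@o
    x=np.linalg.solve(A,b); return x,[np.linalg.norm((np.eye(3)-np.outer(d,d))@(x-o)) for o,d in rs]
E
python3 - <<'E'
from h import *
ims=[env.grab_frame(n) for n in("scene","top")]
cv2.imwrite('pics/a.png',cv2.cvtColor(ims[0],cv2.COLOR_RGB2BGR));cv2.imwrite('pics/b.png',cv2.cvtColor(ims[1],cv2.COLOR_RGB2BGR))
print(env.observe())
for n in("box","tray_bar","clip","scoop_center","scoop_grip","scoop_end","bottle","carton","bowl"):
    for c in("scene","top"):
        for d in env.landmark_of(n,c)[:3]: print(n,c,np.round(d['uv'],1),round(d['confidence'],2))
for c in("scene","top"):print(env.camera_info(c))
print(env.camera_info("wrist"))
E
```

```text
{'t': 0.1, 'qpos': array([ 6.82343585e+01,  2.05931861e+01,  8.65940031e+01,  1.07982062e-03,
        7.29095282e+01, -6.59049289e+00]), 'joint_vel': array([-0.09868694, -0.10532046, -0.22006837, -0.05280933,  0.07992838,
       -0.03607948]), 'joint_efforts': array([-1.04079238e-03, -5.28652918e+01, -2.79348099e+01, -2.63290967e-04,
        4.92137377e-03, -3.62970957e-05]), 'position': array([0.15683185, 0.57861408, 0.30313593]), 'tool_rot': array([-1.79904040e+02, -1.21252558e-02,  1.64824523e+02]), 'contact_force': array([ 0.16593971, -0.31485161,  0.44316373]), 'moment': array([ 0.01446987,  0.03220268, -0.00399845]), 'gripper_force': 0.0, 'width': 0.08543339341844038}
box scene [210.8 227.8] 0.73
box top [309.2 152.3] 0.65
tray_bar scene [210.2 203.4] 0.68
tray_bar top [312.6 142.8] 0.86
clip scene [211.  203.7] 0.57
clip top [314.1 173.9] 0.6
scoop_center scene [364.1 183.8] 0.78
scoop_center scene [304.7 226.8] 0.67
scoop_center top [126.  267.8] 0.93
scoop_center top [197.8 143.9] 0.74
scoop_grip scene [353.6 180. ] 0.79
scoop_grip scene [311.  220.9] 0.67
scoop_grip top [13
[... 668 characters left out ...]
3564527083, 'cx': 253.75980554473765, 'cy': 196.2352581267766, 'R': array([[-0.02650958, -0.9996122 , -0.00852594],
       [-0.99838267,  0.02690413, -0.05008206],
       [ 0.05029202,  0.00718449, -0.99870871]]), 't': array([0.01564744, 0.46609935, 1.09895866])}
{'fov_y': 64.77761925054637, 'cx': 253.74005533740677, 'cy': 192.01912246609376, 'T_tool_cam': array([[-6.82575183e-04, -9.65790733e-01, -2.59321795e-01,
         6.56118536e-02],
       [ 9.99999702e-01, -7.52632870e-04,  1.70872148e-04,
        -3.40178391e-04],
       [-3.60200844e-04, -2.59321601e-01,  9.65790959e-01,
        -6.99870507e-02],
       [ 0.00000000e+00,  0.00000000e+00,  0.00000000e+00,
         1.00000000e+00]])}
```

View pics/a.png

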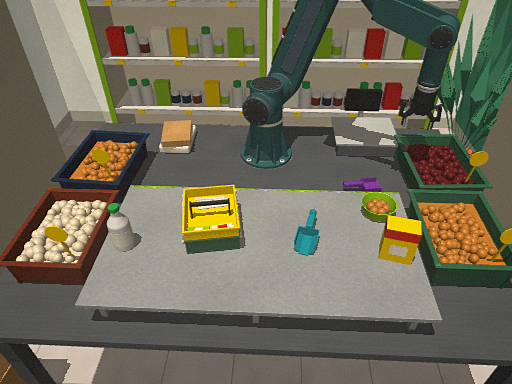

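View pics/b.png

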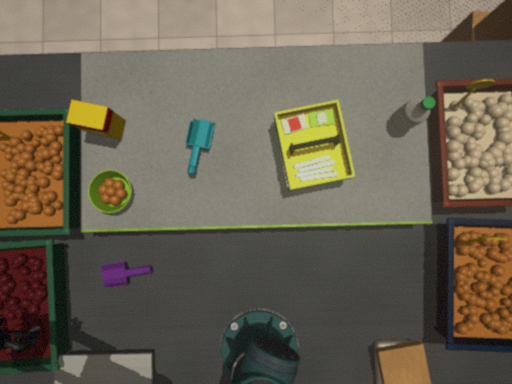

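Scene: tool box with yellow tray at top-view (313,145), turned slightly; teal scoop at (198,144), handle end at (192,170), pointing to the robot; purple look-alike at (126,270); bottle (420,108), bowl (110,190), carton (97,117).

```bash
python3 - <<'E'
from h import *
def P(n,us,ut): 
    x,e=tri([ray('scene',us),ray('top',ut)]);print(n,np.round(x,4),np.round(e,4))
P('bar',(210.2,203.4),(312.6,142.8))
P('scc',(304.7,226.8),(197.8,143.9));P('scg',(311,220.9),(193.6,158.6))
for n,u,z in(("bar",(312.6,142.8),.215),("bo",(309.2,152.3),.1),("scc",(197.8,143.9),.124),("scg",(193.6,158.6),.136),("sce",(191.5,170.6),.136)):print(n,np.round(atz('top',u,z),4))
im=env.grab_frame('top');hsv=cv2.cvtColor(im,cv2.COLOR_RGB2HSV)
m=cv2.inRange(hsv,(24,120,90),(34,255,255));m[:, :265]=0;m[:,365:]=0;m[:90]=0;m[200:]=0
c=np.vstack(cv2.findContours(m,cv2.RETR_EXTERNAL,cv2.CHAIN_APPROX_NONE)[0])
box=cv2.boxPoints(cv2.minAreaRect(c));print(box)
Q=np.array([atz('top',p,.198) for p in box]);print(np.round(Q,4),Q.mean(0))
for i in range(4):
    d=Q[(i+1)%4]-Q[i];print(np.linalg.norm(d),np.degrees(np.arctan2(d[1],d[0])))
E
```

```text
bar [ 0.5896 -0.1546  0.2107] [0.0019 0.0019]
scc [0.6091 0.1483 0.1411] [0.0049 0.0049]
scg [0.5702 0.167  0.1296] [0.0007 0.0007]
bar [ 0.5886 -0.152   0.215 ]
bo [ 0.584 -0.16   0.1  ]
scc [0.6125 0.156  0.124 ]
scg [0.5692 0.1665 0.136 ]
sce [0.5359 0.173  0.136 ]
[[272.91208  112.510544]
 [338.00485   98.63832 ]
 [354.59073  176.46428 ]
 [289.49796  190.3365  ]]
[[ 0.6747 -0.054   0.198 ]
 [ 0.7065 -0.2252  0.198 ]
 [ 0.5011 -0.2601  0.198 ]
 [ 0.4697 -0.0909  0.198 ]] [ 0.58800968 -0.15755134  0.198     ]
0.17408672036054557 -79.47113782733352
0.20833692975011678 -170.33983636904534
0.17211661104446702 100.5017221056051
0.20823484722245084 10.201849818512057
```

```bash
cat >> h.py <<'E'
def pose(yaw,tilt=0):  # tool down; tilt: body leans toward tool +x
    return Rn.from_euler('z',yaw,degrees=True)*Rn.from_euler('x',180,degrees=True)*Rn.from_euler('y',tilt,degrees=True)
def plan(p0,R0,p1,R1,N=None):
    p0=np.array(p0,float);p1=np.array(p1,float);rv=(R0.inv()*R1).as_rotvec()
    for n in ([N] if N else range(1,30)):
        out=[]
        for i in range(n):
            R=R0*Rn.from_rotvec(rv*i/n)
            out.append(np.r_[R.inv().apply((p1-p0)/n)/.08, rv/n/.5])
        if np.abs(out).max()<=1: break
    d=np.linalg.norm(p1-p0)/n;a=np.degrees(np.linalg.norm(rv))/n
    print(n,'calls; rows>=',round(max(d/.0625,a/10.7),2))
    for o in out: print([round(float(v),3) for v in o])
    # N==1 -> same for whole path
def cur():
    s=env.observe(); return np.array(s['position']),Rn.from_euler('xyz',s['tool_rot'],degrees=True)
BX=np.array([.588,-.156]);BYAW=10.1
def boxp(x,y,z):
    c,s=np.cos(np.radians(BYAW)),np.sin(np.radians(BYAW)); return np.array([BX[0]+c*x-s*y,BX[1]+s*x+c*y,z+.1])
E
python3 - <<'E'
from h import *
p0=[.157,.579,.304];R0=pose(164.82)
a=pose(100)
print(np.round(R0.as_euler('xyz',degrees=True),2))
mid=[.40,.12,.39];Rm=pose(130)
plan(p0,R0,mid,Rm);plan(mid,Rm,[.588,-.156,.37],pose(100.1))
E
```

```text
[180.     0.   164.82]
7 calls; rows>= 1.2
[-0.633, -0.677, -0.154, 0.0, -0.0, 0.174]
[-0.69, -0.62, -0.154, 0.0, -0.0, 0.174]
[-0.741, -0.558, -0.154, 0.0, -0.0, 0.174]
[-0.786, -0.491, -0.154, 0.0, -0.0, 0.174]
[-0.826, -0.421, -0.154, 0.0, -0.0, 0.174]
[-0.86, -0.348, -0.154, 0.0, -0.0, 0.174]
[-0.887, -0.272, -0.154, 0.0, -0.0, 0.174]
5 calls; rows>= 1.07
[-0.831, -0.083, 0.05, -0.0, -0.0, 0.209]
[-0.835, 0.004, 0.05, -0.0, -0.0, 0.209]
[-0.83, 0.09, 0.05, -0.0, -0.0, 0.209]
[-0.816, 0.176, 0.05, -0.0, -0.0, 0.209]
[-0.793, 0.26, 0.05, -0.0, -0.0, 0.209]
```

Request:
move_arm(
  rows=[
    [[-0.63,-0.68,-0.15,0,0,0.174],[-0.63,-0.68,-0.15,0,0,0.174]],
  ],
  grip=0,
)

```text
t: 1.3
position: [0.1921, 0.5111, 0.3161]
tool_rot: [-179.9, 0.0, 159.7]
contact_force: [0.5, 0.8, 0.0]
width: 0.0853
gripper_force: 0.0
```

Request:
move_arm(
  rows=[
    [[-0.69,-0.62,-0.15,0,0,0.174],[-0.69,-0.62,-0.15,0,0,0.174]],
  ],
)

```text
t: 1.55
position: [0.227, 0.4459, 0.3284]
tool_rot: [180.0, 0.0, 154.7]
contact_force: [0.5, 0.2, 0.3]
width: 0.0857
gripper_force: 0.0
```

Request:
move_arm(
  rows=[
    [[-0.74,-0.56,-0.15,0,0,0.174],[-0.74,-0.56,-0.15,0,0,0.174]],
  ],
)

```text
t: 1.8
position: [0.2616, 0.3808, 0.3404]
tool_rot: [180.0, 0.0, 149.8]
contact_force: [-0.5, -0.8, 0.7]
width: 0.0855
gripper_force: 0.0
```

Request:
move_arm(
  rows=[
    [[-0.79,-0.49,-0.15,0,0,0.174],[-0.79,-0.49,-0.15,0,0,0.174]],
  ],
)

```text
t: 2.05
position: [0.2968, 0.3156, 0.3524]
tool_rot: [179.9, 0.0, 144.8]
contact_force: [-0.5, 1.4, -0.9]
width: 0.0852
gripper_force: 0.0
```

Request:
move_arm(
  rows=[
    [[-0.83,-0.42,-0.15,0,0,0.174],[-0.83,-0.42,-0.15,0,0,0.174]],
  ],
)

```text
t: 2.3
position: [0.332, 0.2501, 0.3644]
tool_rot: [179.9, 0.0, 139.8]
contact_force: [0.1, 0.1, -0.2]
width: 0.0854
gripper_force: 0.0
```

Request:
move_arm(
  rows=[
    [[-0.86,-0.35,-0.15,0,0,0.174],[-0.86,-0.35,-0.15,0,0,0.174]],
  ],
)

```text
t: 2.55
position: [0.3668, 0.1844, 0.3763]
tool_rot: [179.9, 0.0, 134.8]
contact_force: [-0.4, 1.5, -0.2]
width: 0.0853
gripper_force: 0.0
```

Request:
move_arm(
  rows=[
    [[-0.89,-0.27,-0.15,0,0,0.174],[-0.89,-0.27,-0.15,0,0,0.174]],
  ],
)

```text
t: 2.8
position: [0.4019, 0.1187, 0.3882]
tool_rot: [179.9, 0.0, 129.9]
contact_force: [-0.8, 0.1, 0.3]
width: 0.0852
gripper_force: 0.0
```

Request:
move_arm(
  rows=[
    [[-0.83,-0.08,0.05,0,0,0.21],[-0.83,-0.08,0.05,0,0,0.21]],
  ],
)

```text
t: 3.05
position: [0.4397, 0.0636, 0.3833]
tool_rot: [180.0, -0.0, 123.8]
contact_force: [0.9, 0.4, 0.2]
width: 0.0854
gripper_force: 0.0
```

Request:
move_arm(
  rows=[
    [[-0.83,0,0.05,0,0,0.21],[-0.83,0,0.05,0,0,0.21]],
  ],
)

```text
t: 3.3
position: [0.4765, 0.009, 0.3793]
tool_rot: [-180.0, -0.0, 117.9]
contact_force: [-0.4, 0.6, 0.5]
width: 0.0851
gripper_force: 0.0
```

Request:
move_arm(
  rows=[
    [[-0.83,0.09,0.05,0,0,0.21],[-0.83,0.09,0.05,0,0,0.21]],
  ],
)

```text
t: 3.55
position: [0.5139, -0.0461, 0.3753]
tool_rot: [180.0, -0.0, 111.9]
contact_force: [-0.2, 0.8, 0.6]
width: 0.0854
gripper_force: 0.0
```

Request:
move_arm(
  rows=[
    [[-0.82,0.18,0.05,0,0,0.21],[-0.82,0.18,0.05,0,0,0.21]],
  ],
)

```text
t: 3.8
position: [0.5516, -0.1015, 0.3712]
tool_rot: [-180.0, -0.0, 105.9]
contact_force: [-0.1, 1.2, 0.2]
width: 0.0852
gripper_force: 0.0
```

Request:
move_arm(
  rows=[
    [[-0.79,0.26,0.05,0,0,0.21],[-0.79,0.26,0.05,0,0,0.21],[-0.79,0.26,0.05,0,0,0.21]],
  ],
)

```text
t: 4.18
position: [0.5871, -0.1546, 0.3675]
tool_rot: [-179.9, -0.1, 100.0]
contact_force: [0.2, 0.2, -0.2]
width: 0.0852
gripper_force: 0.0
```

```bash
python3 - <<'E'
from h import *
s=env.observe();print(s['t'],s['position'],s['tool_rot'],s['qpos'].round(1))
im=env.grab_frame('wrist');cv2.imwrite('pics/c.png',cv2.cvtColor(im,cv2.COLOR_RGB2BGR))
for d in env.landmark_of('tray_bar','wrist')[:2]: print(d, atz('wrist',d['uv'],.215))
E
```

```text
4.175 [ 0.58705722 -0.15456762  0.36745586] [-1.79920649e+02 -1.16456746e-01  1.00007371e+02] [-21.3  18.4  80.6   0.1  81.1 -31.3]
{'uv': [259.0, 204.3], 'confidence': 0.58} [ 0.59106013 -0.15790915  0.215     ]
```

View pics/c.png

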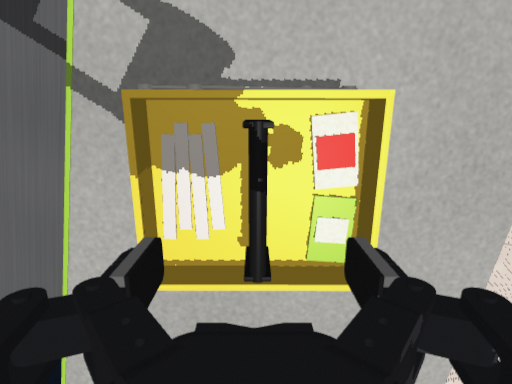

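Wrist view: bar upright at column ~258, rows 122–280, tray aligned with the picture; only 3 mm off. Descend and grip.

Request:
move_arm(
  rows=[
    [[-0.03,0.05,0.6,0,0,0],[-0.03,0.05,0.6,0,0,0]],
  ],
)

```text
t: 4.53
position: [0.5893, -0.1561, 0.3171]
tool_rot: [-179.6, -0.2, 100.0]
contact_force: [-1.0, 0.3, 0.4]
width: 0.0853
gripper_force: 0.0
```

Request:
move_arm(
  rows=[
    [[0,0,0.3,0,0,0],[0,0,0.63,0,0,0],[0,0,0.63,0,0,0]],
  ],
)

```text
t: 4.9
position: [0.5908, -0.1573, 0.2694]
tool_rot: [-179.8, -0.1, 99.9]
contact_force: [-0.7, -0.1, 0.2]
width: 0.0854
gripper_force: 0.0
```

Request:
move_arm(
  rows=[
    [[0,0,0,0,0,0],[0,0,0,0,0,0],[0,0,0,0,0,0],[0,0,0,0,0,0],[0,0,0,0,0,0],[0,0,0,0,0,0],[0,0,0,0,0,0],[0,0,0,0,0,0]],
  ],
  grip=1,
)

```text
t: 5.9
position: [0.5907, -0.1587, 0.2701]
tool_rot: [-179.8, 0.0, 99.9]
contact_force: [-5.3, -1.3, 6.2]
width: 0.012
gripper_force: 58.4
```

```bash
sed -i 's/BX=np.array.*;BY/BX=np.array([.590,-.157]);BY/' h.py; python3 - <<'E'
from h import *
A=.14
for q in np.linspace(0,.82,9)[1:]:
    print(np.round([A*(np.cos(.262)-np.cos(.262+q))/.08, -A*(np.sin(.262+q)-np.sin(.262))/.08],3))
E
```

```text
[ 0.055 -0.171]
[ 0.128 -0.335]
[ 0.216 -0.49 ]
[ 0.321 -0.636]
[ 0.439 -0.771]
[ 0.571 -0.892]
[ 0.715 -1.   ]
[ 0.869 -1.092]
```

Request:
move_arm(
  rows=[
    [[0,0.025,-0.085,0,0,0],[0,0.055,-0.17,0,0,0],[0,0.09,-0.25,0,0,0],[0,0.13,-0.335,0,0,0],[0,0.17,-0.41,0,0,0],[0,0.215,-0.49,0,0,0],[0,0.265,-0.565,0,0,0],[0,0.32,-0.635,0,0,0]],
  ],
)

```text
t: 6.9
position: [0.6138, -0.1546, 0.3179]
tool_rot: [-179.4, -0.1, 99.8]
contact_force: [-9.3, -5.3, -7.8]
width: 0.0121
gripper_force: 59.1
```

Request:
move_arm(
  rows=[
    [[0,0.06,-0.07,0,0,0],[0,0.12,-0.135,0,0,0],[0,0.18,-0.195,0,0,0],[0,0.25,-0.255,0,0,0],[0,0.32,-0.31,0,0,0],[0,0.395,-0.365,0,0,0],[0,0.47,-0.41,0,0,0],[0,0.55,-0.457,0,0,0]],
  ],
)

```text
t: 7.9
position: [0.6568, -0.1471, 0.3561]
tool_rot: [-179.4, -0.1, 99.8]
contact_force: [-13.1, -3.7, 1.8]
width: 0.012
gripper_force: 60.1
```

Request:
move_arm(
  rows=[
    [[0,0.03,-0.02,0,0,0],[0,0.03,-0.02,0,0,0]],
  ],
)

```text
t: 8.15
position: [0.6596, -0.1466, 0.3577]
tool_rot: [-179.5, -0.1, 99.8]
contact_force: [-11.4, -3.6, 1.9]
width: 0.0121
gripper_force: 60.1
```

Request:
move_arm(
  rows=[
    [[0,0,0,0,0,0],[0,0,0,0,0,0],[0,0,0,0,0,0],[0,0,0,0,0,0],[0,0,0,0,0,0],[0,0,0,0,0,0]],
  ],
  grip=0,
)

```text
t: 8.9
position: [0.6629, -0.146, 0.3585]
tool_rot: [-180.0, 0.0, 99.9]
contact_force: [-0.4, -0.1, 0.8]
width: 0.0851
gripper_force: 0.0
```

Request:
move_arm(
  rows=[
    [[0,0,-0.4,0,0,0],[0,0,-0.95,0,0,0],[0,0,-0.95,0,0,0]],
  ],
)

```text
t: 9.28
position: [0.6643, -0.1464, 0.4392]
tool_rot: [179.6, 0.2, 99.9]
contact_force: [-0.1, -0.3, 0.0]
width: 0.0851
gripper_force: 0.0
```

```bash
python3 - <<'E'
from h import *
s=env.observe();print(s['t'],s['position'],s['tool_rot'],s['contact_force'],s['width'])
p0,R0=cur()
g=np.array([.5692,.1665,.136]);R1=pose(167.5,-30)
plan(p0,R0,g-.154*R1.apply([0,0,1]),R1)
for c in('scene','top'):
    env.grab_frame(c)
    print(c,env.landmark_of('tray_bar',c)[:1])
E
```

```text
9.275 [ 0.66434882 -0.146436    0.43917249] [179.58626417   0.22511467  99.85852797] [-0.05077682 -0.34650983  0.01456882] 0.08513929875358892
5 calls; rows>= 1.37
[0.886, -0.281, 0.419, -0.122, -0.181, -0.461]
[0.963, -0.09, 0.323, -0.122, -0.181, -0.461]
[0.985, 0.119, 0.235, -0.122, -0.181, -0.461]
[0.951, 0.331, 0.161, -0.122, -0.181, -0.461]
[0.863, 0.533, 0.105, -0.122, -0.181, -0.461]
scene [{'uv': [205.5, 196.3], 'confidence': 0.72}]
top [{'uv': [311.1, 104.9], 'confidence': 0.7}]
```

Request:
move_arm(
  rows=[
    [[0.89,-0.28,0.3,-0.12,-0.18,-0.46],[0.89,-0.28,0.3,-0.12,-0.18,-0.46]],
  ],
)

```text
t: 9.72
position: [0.6247, -0.0767, 0.4063]
tool_rot: [177.5, 5.2, 113.2]
contact_force: [0.2, 0.0, 0.5]
width: 0.0856
gripper_force: 0.0
```

Request:
move_arm(
  rows=[
    [[0.96,-0.09,0.3,-0.12,-0.18,-0.46],[0.96,-0.09,0.3,-0.12,-0.18,-0.46]],
  ],
)

```text
t: 9.98
position: [0.5898, -0.011, 0.3749]
tool_rot: [176.0, 11.2, 126.2]
contact_force: [-0.1, -0.3, 1.0]
width: 0.0856
gripper_force: 0.0
```

Request:
move_arm(
  rows=[
    [[0.98,0.12,0.23,-0.12,-0.18,-0.46],[0.98,0.12,0.23,-0.12,-0.18,-0.46]],
  ],
)

```text
t: 10.22
position: [0.5558, 0.0542, 0.3422]
tool_rot: [175.8, 17.4, 139.4]
contact_force: [0.1, 0.4, -0.1]
width: 0.0852
gripper_force: 0.0
```

Request:
move_arm(
  rows=[
    [[0.95,0.33,0.16,-0.12,-0.18,-0.46],[0.95,0.33,0.16,-0.12,-0.18,-0.46]],
  ],
)

```text
t: 10.48
position: [0.5216, 0.1196, 0.3092]
tool_rot: [177.2, 23.5, 153.1]
contact_force: [0.1, -0.2, -1.3]
width: 0.0857
gripper_force: 0.0
```

Request:
move_arm(
  rows=[
    [[0.86,0.53,0.1,-0.12,-0.18,-0.46],[0.86,0.53,0.1,-0.12,-0.18,-0.46],[0.86,0.53,0.1,-0.12,-0.18,-0.46]],
  ],
)

```text
t: 10.85
position: [0.4891, 0.1843, 0.2776]
tool_rot: [-179.8, 29.0, 167.5]
contact_force: [0.2, -0.7, -0.1]
width: 0.085
gripper_force: 0.0
```

```bash
python3 - <<'E'
from h import *
s=env.observe();print(s['t'],s['position'],s['tool_rot'],s['qpos'].round(1))
im=env.grab_frame('wrist');cv2.imwrite('pics/d.png',cv2.cvtColor(im,cv2.COLOR_RGB2BGR))
for n,z in (('scoop_center',.124),('scoop_grip',.136),('scoop_end',.136)):
    for d in env.landmark_of(n,'wrist')[:2]: print(n,d, atz('wrist',d['uv'],z))
E
```

```text
10.85 [0.4891329  0.18427811 0.27762328] [-179.8048602    29.02822785  167.51775707] [ 22.3   9.4 113.4 -28.3  36.2 -35.2]
scoop_center {'uv': [254.0, 221.4], 'confidence': 0.84} [0.61538284 0.1553699  0.124     ]
scoop_grip {'uv': [254.9, 196.2], 'confidence': 0.83} [0.5724405  0.16582651 0.136     ]
scoop_end {'uv': [253.8, 166.6], 'confidence': 0.88} [0.54261626 0.17161336 0.136     ]
```

View pics/d.png

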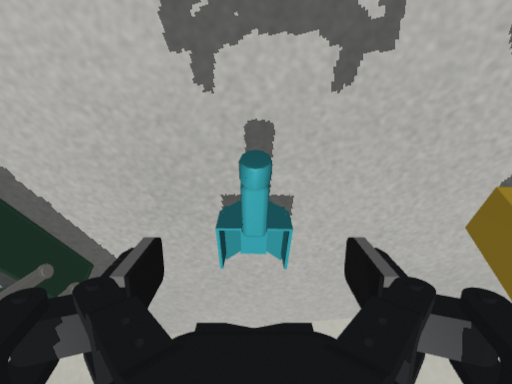

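```bash
python3 - <<'E'
from h import *
p0,R0=cur();g=np.array([.572,.1655,.136]);R1=pose(167.4,-30)
plan(p0,R0,g-.054*R1.apply([0,0,1]),R1)
E
```

```text
2 calls; rows>= 0.89
[0.001, 0.001, 0.698, -0.002, -0.012, -0.003]
[0.005, 0.0, 0.698, -0.002, -0.012, -0.003]
```

The teal handle runs straight up the picture's middle (column 255, end at row 165, pan at 240), aligned with the open fingers; go in and grip.

Request:
move_arm(
  rows=[
    [[0,0,0.4,0,-0.01,0],[0,0,0.7,0,-0.01,0]],
  ],
)

```text
t: 11.3
position: [0.5197, 0.1769, 0.2311]
tool_rot: [179.9, 29.6, 167.1]
contact_force: [-0.2, 0.6, 0.4]
width: 0.0854
gripper_force: 0.0
```

Request:
move_arm(
  rows=[
    [[0,0,0.4,0,-0.01,0],[0,0,0.7,0,-0.01,0],[0,0,0.7,0,-0.01,0]],
  ],
)

```text
t: 11.68
position: [0.546, 0.1704, 0.1812]
tool_rot: [-179.9, 29.7, 167.2]
contact_force: [-0.7, -0.1, 0.2]
width: 0.0853
gripper_force: 0.0
```

Request:
move_arm(
  rows=[
    [[0,0,0,0,0,0],[0,0,0,0,0,0],[0,0,0,0,0,0],[0,0,0,0,0,0],[0,0,0,0,0,0],[0,0,0,0,0,0],[0,0,0,0,0,0]],
  ],
  grip=1,
)

```text
t: 12.55
position: [0.5452, 0.1719, 0.183]
tool_rot: [180.0, 29.9, 167.3]
contact_force: [-3.4, 0.6, 5.8]
width: 0.0207
gripper_force: 61.2
```

```bash
python3 - <<'E'
from h import *
p0,R0=cur();print(p0,R0.as_euler('xyz',degrees=True))
R1=pose(100.1+90,-30); up=p0+[0,0,.12]
# transit: TCP so that scoop grip is in front of box at box x=-200, underside z=70 -> grip z=106
off=R1.apply([0,0,1])*.054
for c in (-.215,-.046): print('tcp',boxp(c,0,.112)-off)
plan(p0,R0,up,R0)
plan(up,R0,boxp(-.215,0,.112)-off,R1)
plan(boxp(-.215,0,.112)-off,R1,boxp(-.044,0,.112)-off,R1)
E
```

```text
[0.54519932 0.17189806 0.18303066] [179.99657985  29.89975008 167.30296181]
tcp [ 0.35175023 -0.19943875  0.25876537]
tcp [ 0.51813127 -0.16980177  0.25876537]
2 calls; rows>= 0.96
[-0.374, 0.0, -0.65, 0.0, 0.0, 0.0]
[-0.374, 0.0, -0.65, 0.0, 0.0, 0.0]
6 calls; rows>= 1.12
[0.239, -0.843, -0.031, -0.066, -0.001, -0.115]
[0.287, -0.827, -0.059, -0.066, -0.001, -0.115]
[0.334, -0.806, -0.086, -0.066, -0.001, -0.115]
[0.38, -0.783, -0.113, -0.066, -0.001, -0.115]
[0.424, -0.755, -0.138, -0.066, -0.001, -0.115]
[0.467, -0.725, -0.163, -0.066, -0.001, -0.115]
2 calls; rows>= 1.37
[-0.926, 0.0, 0.534, 0.0, 0.0, 0.0]
[-0.926, 0.0, 0.534, 0.0, 0.0, 0.0]
```

```bash
python3 - <<'E'
from h import *
p0,R0=cur()
R1=pose(190.1,-30); up=p0+[0,0,.12]
off=R1.apply([0,0,1])*.054
B=up+np.array([-.175,0,0]); C=boxp(-.215,0,.156)-off
print(B,C)
plan(up,R0,B,R0)
plan(B,R0,C,R1)
plan(C,R1,C-[0,0,.044],R1)
E
```

```text
[0.37019932 0.17189806 0.30303066] [ 0.35175023 -0.19943875  0.30276537]
2 calls; rows>= 1.4
[0.925, -0.24, -0.532, 0.0, 0.0, 0.0]
[0.925, -0.24, -0.532, 0.0, 0.0, 0.0]
5 calls; rows>= 1.19
[-0.138, -0.916, 0.08, -0.079, -0.001, -0.138]
[-0.074, -0.926, 0.043, -0.079, -0.001, -0.138]
[-0.01, -0.929, 0.006, -0.079, -0.001, -0.138]
[0.054, -0.927, -0.03, -0.079, -0.001, -0.138]
[0.118, -0.92, -0.067, -0.079, -0.001, -0.138]
1 calls; rows>= 0.7
[0.275, -0.0, 0.476, 0.0, 0.0, 0.0]
```

Request:
move_arm(
  rows=[
    [[-0.19,0,-0.32,0,0,0],[-0.37,0,-0.65,0,0,0],[-0.37,0,-0.65,0,0,0]],
  ],
)

```text
t: 12.92
position: [0.546, 0.1724, 0.2445]
tool_rot: [179.8, 30.1, 167.2]
contact_force: [0.2, -0.2, -1.3]
width: 0.0215
gripper_force: 60.3
```

Request:
move_arm(
  rows=[
    [[-0.19,0,-0.32,0,0,0],[-0.37,0,-0.65,0,0,0],[-0.37,0,-0.65,0,0,0]],
  ],
)

```text
t: 13.3
position: [0.5455, 0.1721, 0.3032]
tool_rot: [179.9, 30.0, 167.2]
contact_force: [-0.6, -0.1, -1.0]
width: 0.021
gripper_force: 60.3
```

Request:
move_arm(
  rows=[
    [[0.45,-0.12,-0.26,0,0,0],[0.92,-0.24,-0.53,0,0,0],[0.92,-0.24,-0.53,0,0,0]],
  ],
)

```text
t: 13.68
position: [0.4531, 0.1706, 0.2987]
tool_rot: [-179.7, 29.5, 167.4]
contact_force: [-1.1, 0.7, -1.8]
width: 0.0208
gripper_force: 60.2
```

Request:
move_arm(
  rows=[
    [[0.45,-0.12,-0.26,0,0,0],[0.92,-0.24,-0.53,0,0,0],[0.92,-0.24,-0.53,0,0,0]],
  ],
)

```text
t: 14.05
position: [0.3676, 0.1709, 0.3001]
tool_rot: [-179.8, 29.6, 167.4]
contact_force: [0.2, -1.0, -2.4]
width: 0.0211
gripper_force: 60.1
```

```bash
python3 - <<'E'
from h import *
s=env.observe();print(s['position'],s['tool_rot'],s['qpos'].round(1))
E
```

```text
[0.36757256 0.1708891  0.30012938] [-179.78631971   29.63953733  167.44671351] [ 29.3  -2.1 122.5 -30.5  40.9 -28. ]
```

Reachable with margin. Swing to the front of the box.

Request:
move_arm(
  rows=[
    [[-0.07,-0.46,0.04,-0.04,0,-0.07],[-0.14,-0.92,0.07,-0.08,0,-0.138],[-0.14,-0.92,0.07,-0.08,0,-0.138]],
  ],
)

```text
t: 14.42
position: [0.3671, 0.0947, 0.3024]
tool_rot: [-180.0, 29.8, 171.6]
contact_force: [0.2, 0.1, -0.7]
width: 0.0212
gripper_force: 60.2
```

Request:
move_arm(
  rows=[
    [[-0.07,-0.92,0.04,-0.08,0,-0.138],[-0.07,-0.92,0.04,-0.08,0,-0.138]],
  ],
)

```text
t: 14.68
position: [0.3636, 0.0434, 0.3007]
tool_rot: [179.9, 28.9, 175.3]
contact_force: [-0.6, -0.8, -2.3]
width: 0.0213
gripper_force: 60.2
```

Request:
move_arm(
  rows=[
    [[-0.01,-0.93,0,-0.08,0,-0.138],[-0.01,-0.93,0,-0.08,0,-0.138]],
  ],
)

```text
t: 14.92
position: [0.3581, -0.0126, 0.2986]
tool_rot: [179.8, 28.0, 178.6]
contact_force: [0.0, 0.7, -1.0]
width: 0.0216
gripper_force: 60.2
```

Request:
move_arm(
  rows=[
    [[0.05,-0.93,-0.03,-0.08,0,-0.138],[0.05,-0.93,-0.03,-0.08,0,-0.138]],
  ],
)

```text
t: 15.18
position: [0.3516, -0.0855, 0.2985]
tool_rot: [179.6, 27.9, -177.0]
contact_force: [-0.1, 0.5, -1.1]
width: 0.021
gripper_force: 60.2
```

Request:
move_arm(
  rows=[
    [[0.12,-0.92,-0.07,-0.08,0,-0.138],[0.12,-0.92,-0.07,-0.08,0,-0.138],[0.12,-0.92,-0.07,-0.08,0,-0.138]],
  ],
)

```text
t: 15.55
position: [0.3459, -0.16, 0.2995]
tool_rot: [179.4, 27.7, -173.0]
contact_force: [0.0, 0.7, -1.5]
width: 0.0216
gripper_force: 60.2
```

```bash
python3 - <<'E'
from h import *
s=env.observe();print(s['t'],s['position'],s['tool_rot'],s['qpos'].round(1))
p0,R0=cur();R1=pose(190.1,-30);off=R1.apply([0,0,1])*.054
D=boxp(-.215,0,.109)-off;E_=boxp(-.043,0,.109)-off
plan(p0,R0,D,R1);plan(D,R1,E_,R1)
im=env.grab_frame('wrist');cv2.imwrite('pics/e.png',cv2.cvtColor(im,cv2.COLOR_RGB2BGR))
for n,z in (('clip',.142),('scoop_end',.256)):
    for d in env.landmark_of(n,'wrist')[:2]: print(n,d, atz('wrist',d['uv'],z),boxp(-.075,0,.042))
E
```

```text
15.55 [ 0.34586654 -0.16003283  0.29946738] [ 179.41155577   27.69682198 -172.99837824] [ -55.4   -5.4  124.6   31.8   52.2 -170.5]
1 calls; rows>= 0.95
[0.242, -0.503, 0.485, -0.032, -0.08, -0.095]
2 calls; rows>= 1.38
[-0.931, -0.0, 0.537, 0.0, 0.0, 0.0]
[-0.931, -0.0, 0.537, 0.0, 0.0, 0.0]
clip {'uv': [31.9, 280.7], 'confidence': 0.42} [ 0.5958685  -0.37875747  0.142     ] [ 0.51616226 -0.1701525   0.142     ]
scoop_end {'uv': [252.1, 204.9], 'confidence': 0.81} [ 0.32971913 -0.15832528  0.256     ] [ 0.51616226 -0.1701525   0.142     ]
```

View pics/e.png

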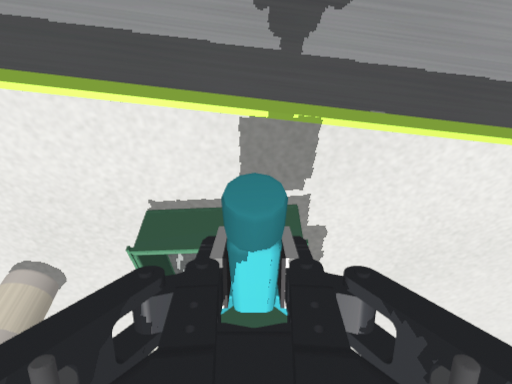

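The wrist is at its last joint's limit here (-170.5). I'll fit the kinematics to find an entry path with margin.

```bash
cat > kin.py <<'E'
from h import *
from scipy.optimize import least_squares
D=[([68.234,20.593,86.594,0,72.91,-6.59],[.15683,.57861,.30314],[-179.904,-.012,164.82]),
([-21.3,18.4,80.6,.1,81.1,-31.3],[.58706,-.15457,.36746],[-179.92,-.116,100.007]),
([22.3,9.4,113.4,-28.3,36.2,-35.2],[.48913,.18428,.27762],[-179.80,29.03,167.52]),
([29.3,-2.1,122.5,-30.5,40.9,-28],[.36757,.17089,.30013],[-179.79,29.64,167.45]),
([-55.4,-5.4,124.6,31.8,52.2,-170.5],[.34587,-.16003,.29947],[179.41,27.70,-173.0])]
e=lambda a,v:Rn.from_euler(a,v,degrees=True)
def fk(q,k,s4=1):
    L1,L2,L3,z0,r0,of,e2=k
    A=e('z',q[0]);F=A*e('y',q[1]+q[2]);R=F*e('z',s4*q[3])*e('y',q[4])*e('z',q[5]+90)
    p=np.array([0,0,z0])+A.apply([r0,of,0])+(A*e('y',q[1])).apply([0,0,L1])+F.apply([e2,0,L2])+R.apply([0,0,L3])
    return p,R
def fit():
    best=None
    for s4 in(1,-1):
        f=lambda k:np.concatenate([(fk(d[0],k,s4)[0]-d[1]) for d in D])
        r=least_squares(f,[.5,.45,.2,.25,0,.07,0])
        er=max(np.degrees((fk(d[0],r.x,s4)[1].inv()*e('xyz',d[2])).magnitude()) for d in D)
        if best is None or er<best[2]: best=(r.x,s4,er,np.abs(r.fun).max())
    return best
k,s4,er,pe=fit()
def ik(p,R,q0):
    def f(q):
        P,Q=fk(q,k,s4);return np.r_[(P-p)*10,(Q.inv()*R).as_rotvec()]
    r=least_squares(f,q0,x_scale=10.);return r.x,np.abs(r.fun).max()
E
python3 - <<'E'
from kin import *
print(k.round(3),s4,er,pe)
q0=D[4][0]
for y,t,x,z in((190,30,-.043,.045),(190,30,-.043,.109),(190,30,-.155,.109),(180,30,-.155,.109),(180,30,-.19,.15),(175,30,-.19,.15),(190,20,-.155,.109),(190,30,-.215,.156)):
    R=pose(y,-t);p=boxp(x,0,z)-.054*R.apply([0,0,1]);print(y,t,x,z,*ik(p,R,q0),)
E
```

```text
[ 0.612  0.434  0.3    0.265 -0.001  0.069  0.112] 1 0.08712943074713221 0.00016501668096363664
190 30 -0.043 0.045 [ -37.01699646   19.0278555   117.58772694   46.49938147   30.28264951
 -175.20107176] 4.421463195569686e-12
190 30 -0.043 0.109 [ -37.01699682   12.53971877  113.76178983   36.400405     38.05262373
 -163.03767562] 6.281611453218261e-08
190 30 -0.155 0.109 [ -50.94007247    6.02497811  122.60411762   39.78077394   43.08308821
 -178.61795131] 2.0372592501871623e-13
180 30 -0.155 0.109 [ -47.73950714    4.24490284  124.74825049   38.72301245   36.26705586
 -166.5051282 ] 1.8762769116165146e-13
180 30 -0.19 0.15 [ -53.5876132    -2.38664655  123.52408978   34.39454326   45.42419773
 -165.24172249] 1.9331980460890463e-10
175 30 -0.19 0.15 [ -51.5783259    -3.31725601  124.36433072   32.74447052   42.17543418
 -157.94350766] 8.325303890721614e-08
190 20 -0.155 0.109 [ -43.29965418    6.69868128  116.53819588   22.1412016    46.68483913
 -157.17399322] 8.139544593888104e-11
190 30 -0.215 0.156 [ -60.9449002    -2.10791976  122.18032982   35.29296777   54.88455662
 -180.41101891] 3.109175361615257e-08
```

```bash
cat >> kin.py <<'E'
def wp(x,z,t,yaw=190.1,y=0):
    R=pose(yaw,-t);return boxp(x,y,z)-.054*R.apply([0,0,1]),R
E
python3 - <<'E'
from kin import *
W=[wp(-.165,.135,20),wp(-.155,.109,20),wp(-.10,.10,20),wp(-.06,.075,22),wp(-.045,.057,24)]
for w in W:print(w[0].round(4),ik(*w,D[4][0])[0].round(1))
p0,R0=cur();plan(p0,R0,*W[0])
for a,b in zip(W,W[1:]):plan(*a,*b)
E
```

```text
[ 0.4094 -0.1892  0.2857] [ -44.6    3.8  115.2   21.    51.1 -156.6]
[ 0.4192 -0.1874  0.2597] [ -43.3    6.7  116.5   22.2   46.7 -157.3]
[ 0.4734 -0.1778  0.2507] [ -37.2   11.   112.7   21.    44.5 -150.8]
[ 0.511  -0.1711  0.2251] [ -34.4   15.3  112.    24.6   39.2 -151.8]
[ 0.5241 -0.1687  0.2063] [ -34.1   17.7  113.    29.5   35.2 -156.4]
1 calls; rows>= 1.18
[-0.58, -0.52, 0.485, -0.016, 0.269, -0.088]
1 calls; rows>= 0.45
[-0.006, -0.0, 0.348, 0.0, 0.0, 0.0]
1 calls; rows>= 0.89
[-0.608, -0.0, 0.341, 0.0, 0.0, 0.0]
1 calls; rows>= 0.74
[-0.339, 0.0, 0.465, 0.0, -0.07, -0.0]
1 calls; rows>= 0.37
[-0.066, -0.0, 0.279, 0.0, -0.07, 0.0]
```

Request:
move_arm(
  rows=[
    [[-0.15,-0.13,0.12,0,0.13,-0.04],[-0.3,-0.26,0.25,-0.01,0.27,-0.09],[-0.58,-0.52,0.48,-0.016,0.27,-0.09],[-0.58,-0.52,0.48,-0.016,0.27,-0.09],[-0.58,-0.52,0.48,-0.016,0.27,-0.09]],
  ],
)

```text
t: 16.32
position: [0.4087, -0.1884, 0.2864]
tool_rot: [-180.0, 20.0, -169.8]
contact_force: [-0.8, 0.7, -0.7]
width: 0.0208
gripper_force: 60.1
```

```bash
python3 - <<'E'
from kin import *
s=env.observe();print(s['t'],s['position'],s['tool_rot'],s['qpos'].round(1))
p0,R0=cur();plan(p0,R0,*wp(-.165,.135,20))
plan(p0,R0,*wp(-.155,.109,20))
E
```

```text
16.325 [ 0.40868628 -0.18841183  0.28638153] [-179.98543642   19.98440382 -169.75156983] [ -44.6    3.7  115.3   21.    51.2 -156.7]
1 calls; rows>= 0.02
[-0.004, -0.011, 0.01, 0.001, -0.001, 0.005]
1 calls; rows>= 0.46
[-0.01, -0.011, 0.358, 0.001, -0.001, 0.005]
```

Request:
move_arm(
  rows=[
    [[-0.01,-0.01,0.18,0,0,0],[-0.01,-0.01,0.36,0,0,0],[-0.01,-0.01,0.36,0,0,0]],
  ],
)

```text
t: 16.7
position: [0.4185, -0.1878, 0.2594]
tool_rot: [180.0, 20.0, -169.9]
contact_force: [-0.4, 0.7, -1.1]
width: 0.0212
gripper_force: 60.1
```

Request:
move_arm(
  rows=[
    [[-0.2,0,0.11,0,0,0],[-0.4,0,0.23,0,0,0],[-0.61,0,0.34,0,0,0],[-0.61,0,0.34,0,0,0]],
  ],
)

```text
t: 17.2
position: [0.4752, -0.1794, 0.2517]
tool_rot: [-179.8, 20.1, -169.8]
contact_force: [0.1, 0.6, 0.0]
width: 0.0213
gripper_force: 60.2
```

```bash
python3 - <<'E'
from kin import *
im=env.grab_frame('scene')[130:280,130:330];im2=env.grab_frame('top')[70:220,250:400]
o=np.hstack([cv2.resize(im,(520,390),interpolation=3),cv2.resize(im2,(390,390),interpolation=3)])
o=cv2.resize(o,(800,343))
cv2.imwrite('pics/f.png',cv2.cvtColor(o,cv2.COLOR_RGB2BGR))
E
```

```text
(no output)
```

View pics/f.png

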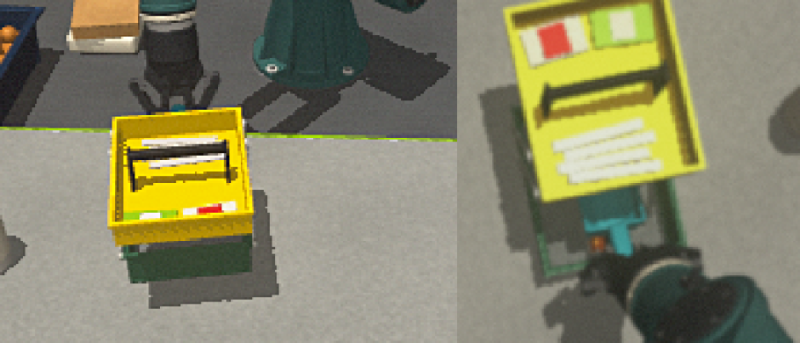

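The pan (right half, ~(610,205)) is entering under the raised tray, handle over the orange clip at (600,243). Continue in and down.

Request:
move_arm(
  rows=[
    [[-0.11,0,0.15,0,-0.02,0],[-0.22,0,0.31,0,-0.04,0],[-0.33,0,0.46,0,-0.07,0],[-0.33,0,0.46,0,-0.07,0]],
  ],
)

```text
t: 17.8
position: [0.5113, -0.1728, 0.2246]
tool_rot: [-180.0, 22.0, -169.9]
contact_force: [-0.2, -0.5, -0.9]
width: 0.021
gripper_force: 60.2
```

Request:
move_arm(
  rows=[
    [[-0.03,0,0.1,0,-0.03,0],[-0.05,0,0.18,0,-0.07,0],[-0.06,0,0.24,0,-0.07,0],[-0.06,0,0.24,0,-0.07,0]],
  ],
)

```text
t: 18.3
position: [0.5222, -0.1706, 0.2095]
tool_rot: [-180.0, 24.0, -169.9]
contact_force: [0.4, 2.3, -1.0]
width: 0.0212
gripper_force: 60.3
```

```bash
python3 - <<'E'
from kin import *
s=env.observe();print(s['t'],s['position'],s['tool_rot'],s['qpos'].round(1),s['contact_force'])
p0,R0=cur()
plan(p0,R0,*wp(-.045,.055,24))
env.grab_frame('wrist')
im=env.grab_frame('wrist');cv2.imwrite('pics/g.png',cv2.cvtColor(im,cv2.COLOR_RGB2BGR))
E
```

```text
18.3 [ 0.52217962 -0.17061731  0.20951765] [-179.97573806   24.03344927 -169.89178265] [ -34.4   17.3  113.    29.3   35.6 -156.5] [ 0.43228085  2.32105444 -0.95858324]
1 calls; rows>= 0.09
[0.001, 0.019, 0.07, -0.001, 0.001, 0.0]
```

View pics/g.png

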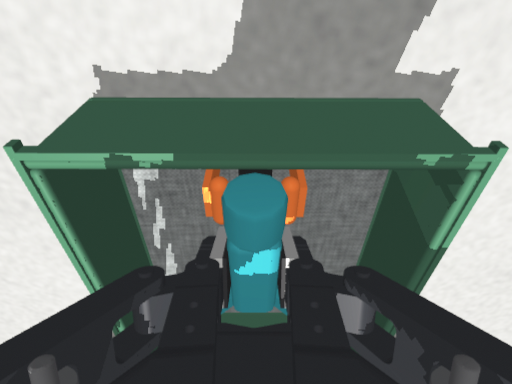

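Handle end is centred between the orange jaws (255 vs. 203–306). Lower until it rests.

Request:
move_arm(
  rows=[
    [[0,0.01,0.03,0,0,0],[0,0.02,0.06,0,0,0],[0,0.02,0.06,0,0,0]],
  ],
)

```text
t: 18.77
position: [0.5246, -0.1696, 0.2055]
tool_rot: [-179.8, 24.1, -169.9]
contact_force: [1.4, 0.4, -2.2]
width: 0.0214
gripper_force: 60.1
```

Request:
move_arm(
  rows=[
    [[0,0,0.02,0,0,0],[0,0,0.04,0,0,0],[0,0,0.04,0,0,0]],
  ],
)

```text
t: 19.15
position: [0.5259, -0.1695, 0.2031]
tool_rot: [-179.8, 24.1, -169.9]
contact_force: [-1.8, 0.9, 5.7]
width: 0.0214
gripper_force: 61.4
```

Request:
move_arm(
  rows=[
    [[0,0,0,0,0,0],[0,0,0,0,0,0],[0,0,0,0,0,0],[0,0,0,0,0,0],[0,0,0,0,0,0]],
  ],
  grip=0,
)

```text
t: 19.77
position: [0.5254, -0.1691, 0.2025]
tool_rot: [-179.9, 24.1, -169.9]
contact_force: [1.2, -0.7, 0.7]
width: 0.0854
gripper_force: 0.0
```

Request:
move_arm(
  rows=[
    [[0,0,-0.35,0,0,0],[0,0,-0.8,0,0,0],[0,0,-0.8,0,0,0]],
  ],
)

```text
t: 20.15
position: [0.5002, -0.1744, 0.2633]
tool_rot: [-179.7, 24.3, -169.8]
contact_force: [0.2, 0.3, -1.2]
width: 0.0852
gripper_force: 0.0
```

```bash
python3 - <<'E'
from kin import *
s=env.observe();print(s['t'],s['position'],s['tool_rot'],s['qpos'].round(1),s['contact_force'],s['width'])
im=env.grab_frame('wrist');cv2.imwrite('pics/i.png',cv2.cvtColor(im,cv2.COLOR_RGB2BGR))
for n,z in (('clip',.142),('scoop_end',.158),('scoop_grip',.154),('scoop_center',.13)):
    for d in env.landmark_of(n,'wrist')[:2]:
        v=atz('wrist',d['uv'],z)[:2]-BX; c,q=np.cos(np.radians(10.1)),np.sin(np.radians(10.1))
        print(n,d['confidence'],np.round(d['uv']),'box xy',(c*v[0]+q*v[1]).round(4),(-q*v[0]+c*v[1]).round(4))
p0,R0=cur()
R=pose(190.1,-15)
for x,h in((-.075,.09),(-.075,.071)):
    p=boxp(x,0,h)-.073*R.apply([0,0,1]);print(p,ik(p,R,s['qpos'])[0].round(1));plan(p0,R0,p,R);p0,R0=p,R
E
```

```text
20.15 [ 0.50021232 -0.17438628  0.26326328] [-179.66854138   24.25420337 -169.80826214] [ -36.5   11.   111.9   25.8   42.7 -153.5] [ 0.20063494  0.26887265 -1.19398511] 0.08521710727782413
clip 0.69 [251. 159.] box xy -0.0794 -0.0028
scoop_end 0.79 [259. 169.] box xy -0.0837 0.0024
scoop_grip 0.8 [256. 207.] box xy -0.0521 0.0014
scoop_center 0.85 [254. 231.] box xy -0.0052 0.0002
[ 0.49756126 -0.17346585  0.26051259] [ -32.5   12.7  107.    13.2   50.  -140.3]
1 calls; rows>= 0.84
[0.019, 0.0, -0.017, -0.001, 0.314, 0.0]
[ 0.49756126 -0.17346585  0.24151259] [ -32.5   14.2  108.2   13.8   47.2 -141.1]
1 calls; rows>= 0.3
[0.061, -0.0, 0.229, 0.0, 0.0, 0.0]
```

View pics/i.png

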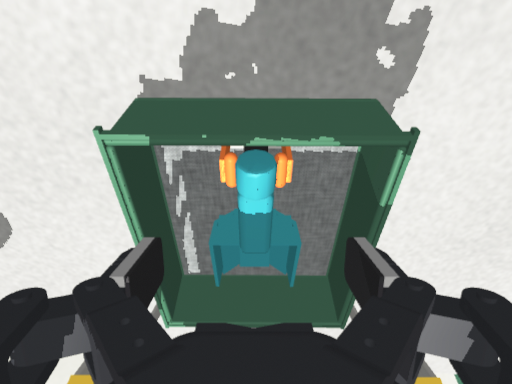

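Scoop lies with its end on the jaws at (257,168), pan under the tray. Close the fingers and press on the end from above.

Request:
move_arm(
  rows=[
    [[0.02,0,-0.02,0,0.16,0],[0.02,0,-0.02,0,0.31,0],[0.02,0,-0.02,0,0.31,0],[0.02,0,-0.02,0,0.31,0],[0.02,0,-0.02,0,0.31,0],[0.02,0,-0.02,0,0.31,0]],
  ],
  grip=1,
)

```text
t: 21.15
position: [0.4972, -0.1739, 0.2616]
tool_rot: [-179.9, 15.2, -169.9]
contact_force: [0.0, 1.0, 0.8]
width: 0.0002
gripper_force: 0.0
```

Request:
move_arm(
  rows=[
    [[0.02,0,0.06,0,0,0],[0.03,0,0.12,0,0,0],[0.05,0,0.18,0,0,0],[0.05,0,0.18,0,0,0]],
  ],
)

```text
t: 21.65
position: [0.4971, -0.1737, 0.2461]
tool_rot: [-179.9, 15.1, -169.9]
contact_force: [-0.1, 0.0, -1.5]
width: -0.0001
gripper_force: 0.0
```

Request:
move_arm(
  rows=[
    [[0.005,0,0.02,0,0,0],[0.01,0,0.04,0,0,0],[0.01,0,0.04,0,0,0]],
  ],
)

```text
t: 22.02
position: [0.4976, -0.1739, 0.2435]
tool_rot: [-179.9, 15.2, -169.9]
contact_force: [0.1, -0.3, -0.8]
width: -0.0001
gripper_force: 0.0
```

Request:
move_arm(
  rows=[
    [[0.005,0,0.02,0,0,0],[0.01,0,0.04,0,0,0],[0.015,0,0.055,0,0,0]],
  ],
)

```text
t: 22.4
position: [0.4981, -0.1743, 0.2399]
tool_rot: [-179.8, 15.3, -169.9]
contact_force: [-3.1, 0.7, 8.8]
width: 0.0003
gripper_force: 4.5
```

Request:
move_arm(
  rows=[
    [[0.003,0,0.012,0,0,0],[0.007,0,0.025,0,0,0],[0.007,0,0.025,0,0,0]],
  ],
)

```text
t: 22.78
position: [0.4984, -0.1742, 0.2381]
tool_rot: [-179.8, 15.3, -169.9]
contact_force: [-1.0, 1.0, 8.7]
width: 0.0001
gripper_force: 4.2
```

Request:
move_arm(
  rows=[
    [[0.003,0,0.012,0,0,0],[0.007,0,0.025,0,0,0],[0.007,0,0.025,0,0,0]],
  ],
)

```text
t: 23.15
position: [0.4985, -0.1743, 0.2361]
tool_rot: [-179.8, 15.3, -169.9]
contact_force: [-1.9, 1.4, 10.2]
width: 0.0003
gripper_force: 4.6
```

Request:
move_arm(
  rows=[
    [[0.003,0,0.012,0,0,0],[0.007,0,0.025,0,0,0],[0.007,0,0.025,0,0,0]],
  ],
)

```text
t: 23.52
position: [0.4981, -0.1741, 0.2335]
tool_rot: [-179.8, 15.3, -169.9]
contact_force: [0.8, 1.2, 5.5]
width: -0.0001
gripper_force: 2.5
```

Force is falling: over the peak. Follow it down.

Request:
move_arm(
  rows=[
    [[0.005,0,0.02,0,0,0],[0.01,0,0.04,0,0,0],[0.01,0,0.04,0,0,0]],
  ],
)

```text
t: 23.9
position: [0.4977, -0.174, 0.2294]
tool_rot: [-179.9, 15.2, -169.9]
contact_force: [0.5, -0.4, 1.4]
width: 0.0001
gripper_force: 0.7
```

Request:
move_arm(
  rows=[
    [[0.005,0,0.02,0,0,0],[0.01,0,0.04,0,0,0],[0.01,0,0.04,0,0,0]],
  ],
)

```text
t: 24.28
position: [0.4973, -0.1738, 0.2257]
tool_rot: [-179.9, 15.1, -169.9]
contact_force: [-0.1, -0.2, 0.1]
width: -0.0
gripper_force: 0.1
```

Request:
move_arm(
  rows=[
    [[0.003,0,0.015,0,0,0],[0.008,0,0.03,0,0,0],[0.008,0,0.03,0,0,0]],
  ],
)

```text
t: 24.65
position: [0.4976, -0.1739, 0.2245]
tool_rot: [-179.9, 15.2, -169.9]
contact_force: [-5.1, 1.5, 12.7]
width: 0.0001
gripper_force: 6.1
```

Request:
move_arm(
  rows=[
    [[-0.03,0,-0.2,0,0,0],[-0.03,0,-0.45,0,0,0],[-0.03,0,-0.45,0,0,0]],
  ],
)

```text
t: 25.02
position: [0.4911, -0.1756, 0.2601]
tool_rot: [-179.8, 15.3, -169.9]
contact_force: [0.2, -0.7, -0.1]
width: -0.0
gripper_force: 0.0
```

```bash
python3 - <<'E'
from kin import *
s=env.observe();print(s['t'],s['position'],s['tool_rot'],s['contact_force'])
im=env.grab_frame('wrist');cv2.imwrite('pics/j.png',cv2.cvtColor(im,cv2.COLOR_RGB2BGR))
for n,z in (('clip',.142),('scoop_end',.142),('scoop_grip',.142),('scoop_center',.13)):
    for d in env.landmark_of(n,'wrist')[:2]:
        v=atz('wrist',d['uv'],z)[:2]-BX; c,q=np.cos(np.radians(10.1)),np.sin(np.radians(10.1))
        print(n,d['confidence'],np.round(d['uv']),'box xy',(c*v[0]+q*v[1]).round(4),(-q*v[0]+c*v[1]).round(4))
E
```

```text
25.025 [ 0.49113755 -0.17555004  0.26008091] [-179.78059635   15.29988411 -169.86080043] [ 0.20833198 -0.65920295 -0.12443562]
scoop_end 0.83 [253. 201.] box xy -0.0795 -0.0009
scoop_grip 0.88 [257. 236.] box xy -0.0507 0.002
```

View pics/j.png

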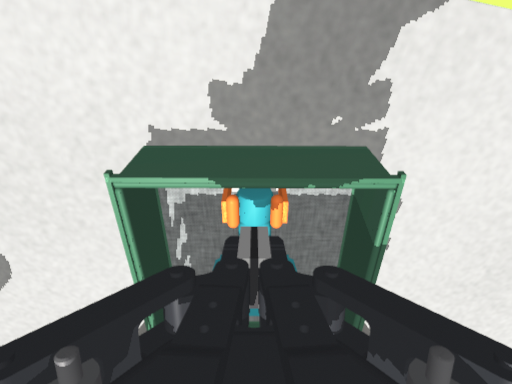

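The end sits down between the jaws (255,205), seated hard at the right height: snapped in. Now back up and over to the tray bar.

```bash
python3 - <<'E'
from kin import *
p0,R0=cur();P1=np.array([.465,-.18,.43]);P2=np.array([.660,-.1466,.435]);R2=pose(99.9)
plan(p0,R0,P1,R0)
plan(P1,R0,P2,R2)
for f in(0,.25,.5,.75,1):
    R=R0*Rn.from_rotvec((R0.inv()*R2).as_rotvec()*f);print(ik(P1+(P2-P1)*f,R,env.observe()['qpos'])[0].round(1))
E
```

```text
3 calls; rows>= 0.93
[-0.083, -0.003, -0.719, 0.0, 0.0, 0.0]
[-0.083, -0.003, -0.719, 0.0, 0.0, 0.0]
[-0.083, -0.003, -0.719, 0.0, 0.0, 0.0]
4 calls; rows>= 2.13
[-0.601, -0.004, 0.146, 0.104, 0.104, 0.782]
[-0.562, 0.233, 0.11, 0.104, 0.104, 0.782]
[-0.434, 0.435, 0.066, 0.104, 0.104, 0.782]
[-0.237, 0.571, 0.022, 0.104, 0.104, 0.782]
[ -35.7    0.9   95.3   11.2   73.5 -138. ]
[ -28.8    5.3   89.8    5.6   74.4 -107.2]
[-23.7  10.6  82.8   1.6  78.6 -78.7]
[-20.4  16.5  74.4  -0.3  84.9 -52.7]
[-18.4  22.6  65.2  -0.   92.2 -28.3]
```

Request:
move_arm(
  rows=[
    [[-0.08,0,-0.72,0,0,0],[-0.08,0,-0.72,0,0,0]],
  ],
)

```text
t: 25.52
position: [0.4836, -0.1779, 0.3196]
tool_rot: [-179.6, 15.5, -169.8]
contact_force: [0.5, -0.8, -1.2]
width: -0.0
gripper_force: 0.0
```

Request:
move_arm(
  rows=[
    [[-0.08,0,-0.72,0,0,0],[-0.08,0,-0.72,0,0,0]],
  ],
)

```text
t: 25.78
position: [0.4746, -0.1792, 0.3768]
tool_rot: [-179.6, 15.5, -169.8]
contact_force: [0.6, 0.4, -0.5]
width: 0.0004
gripper_force: 0.0
```

Request:
move_arm(
  rows=[
    [[-0.08,0,-0.72,0,0,0],[-0.08,0,-0.72,0,0,0]],
  ],
  grip=0,
)

```text
t: 26.02
position: [0.4656, -0.1805, 0.4336]
tool_rot: [-179.6, 15.5, -169.8]
contact_force: [-0.3, 0.1, -0.1]
width: 0.0358
gripper_force: 0.0
```

Request:
move_arm(
  rows=[
    [[-0.6,0,0.14,0.1,0.1,0.78],[-0.6,0,0.14,0.1,0.1,0.78],[-0.6,0,0.14,0.1,0.1,0.78]],
  ],
)

```text
t: 26.4
position: [0.5133, -0.1701, 0.4299]
tool_rot: [177.5, 11.6, 167.1]
contact_force: [-0.1, -0.4, -0.5]
width: 0.0853
gripper_force: 0.0
```

Request:
move_arm(
  rows=[
    [[-0.56,0.23,0.11,0.1,0.1,0.78],[-0.56,0.23,0.11,0.1,0.1,0.78],[-0.56,0.23,0.11,0.1,0.1,0.78]],
  ],
)

```text
t: 26.78
position: [0.5616, -0.1621, 0.4312]
tool_rot: [176.7, 7.6, 144.8]
contact_force: [0.1, 0.3, -0.8]
width: 0.0852
gripper_force: 0.0
```

Request:
move_arm(
  rows=[
    [[-0.43,0.43,0.06,0.1,0.1,0.78],[-0.43,0.43,0.06,0.1,0.1,0.78],[-0.43,0.43,0.06,0.1,0.1,0.78]],
  ],
)

```text
t: 27.15
position: [0.6093, -0.1543, 0.4342]
tool_rot: [177.3, 3.6, 122.6]
contact_force: [-0.4, 0.1, -0.2]
width: 0.0855
gripper_force: 0.0
```

Request:
move_arm(
  rows=[
    [[-0.24,0.57,0.02,0.1,0.1,0.78],[-0.24,0.57,0.02,0.1,0.1,0.78],[-0.24,0.57,0.02,0.1,0.1,0.78],[-0.24,0.57,0.02,0.1,0.1,0.78]],
  ],
)

```text
t: 27.65
position: [0.6574, -0.1463, 0.4376]
tool_rot: [179.4, 0.1, 100.4]
contact_force: [-0.3, 0.0, 0.7]
width: 0.0854
gripper_force: 0.0
```

```bash
python3 - <<'E'
from kin import *
p0,R0=cur();s=env.observe();print(s['t'],s['position'],s['tool_rot'])
env.grab_frame('wrist')
for d in env.landmark_of('tray_bar','wrist')[:2]: print(d,atz('wrist',d['uv'],.302))
plan(p0,R0,[.6605,-.1466,.3577],pose(99.9))
E
```

```text
27.65 [ 0.65736793 -0.14626288  0.43762333] [1.79391581e+02 1.28078315e-01 1.00442056e+02]
{'uv': [252.0, 210.1], 'confidence': 0.67} [ 0.65802707 -0.14986423  0.302     ]
1 calls; rows>= 1.28
[-0.009, 0.027, 0.999, 0.021, 0.004, 0.019]
```

Request:
move_arm(
  rows=[
    [[-0.01,0.03,0.4,0.02,0,0.02],[-0.01,0.03,0.8,0.02,0,0.02],[-0.01,0.03,1.0,0.02,0,0.02],[-0.01,0.03,1.0,0.02,0,0.02]],
  ],
)

```text
t: 28.25
position: [0.6608, -0.1462, 0.3569]
tool_rot: [-179.9, 0.1, 99.7]
contact_force: [0.7, 1.0, 0.4]
width: 0.0851
gripper_force: 0.0
```

Request:
move_arm(
  rows=[
    [[0,0,0,0,0,0],[0,0,0,0,0,0],[0,0,0,0,0,0],[0,0,0,0,0,0],[0,0,0,0,0,0],[0,0,0,0,0,0],[0,0,0,0,0,0],[0,0,0,0,0,0]],
  ],
  grip=1,
)

```text
t: 29.25
position: [0.6591, -0.1469, 0.3584]
tool_rot: [-179.7, 0.1, 99.6]
contact_force: [-9.4, -1.2, 6.3]
width: 0.012
gripper_force: 58.5
```

Request:
move_arm(
  rows=[
    [[0,-0.08,0.045,0,0,0],[0,-0.155,0.09,0,0,0],[0,-0.23,0.145,0,0,0],[0,-0.3,0.2,0,0,0],[0,-0.365,0.26,0,0,0],[0,-0.43,0.32,0,0,0],[0,-0.49,0.39,0,0,0],[0,-0.55,0.455,0,0,0]],
  ],
)

```text
t: 30.25
position: [0.6166, -0.1543, 0.3228]
tool_rot: [-179.9, 0.2, 99.6]
contact_force: [-6.0, -0.7, 9.1]
width: 0.0118
gripper_force: 58.9
```

Request:
move_arm(
  rows=[
    [[0,-0.055,0.07,0,0,0],[0,-0.105,0.145,0,0,0],[0,-0.15,0.22,0,0,0],[0,-0.195,0.3,0,0,0],[0,-0.23,0.385,0,0,0],[0,-0.265,0.465,0,0,0],[0,-0.295,0.55,0,0,0],[0,-0.32,0.62,0,0,0]],
  ],
)

```text
t: 31.25
position: [0.5909, -0.1588, 0.2715]
tool_rot: [-179.8, 0.1, 99.6]
contact_force: [-5.5, -2.7, 2.9]
width: 0.012
gripper_force: 58.4
```

Request:
move_arm(
  rows=[
    [[0,0,0.02,0,0,0],[0,0,0.02,0,0,0]],
  ],
)

```text
t: 31.5
position: [0.5908, -0.1588, 0.2709]
tool_rot: [-179.8, 0.1, 99.6]
contact_force: [-8.7, -1.9, 9.1]
width: 0.0122
gripper_force: 59.2
```

Request:
move_arm(
  rows=[
    [[0,0,0.02,0,0,0],[0,0,0.02,0,0,0]],
  ],
)

```text
t: 31.75
position: [0.5909, -0.1588, 0.2708]
tool_rot: [-179.8, 0.2, 99.6]
contact_force: [-12.5, 0.1, 18.2]
width: 0.012
gripper_force: 60.2
```

The tray has bottomed out: force rises without motion. Release and withdraw.

Request:
move_arm(
  rows=[
    [[0,0,0,0,0,0],[0,0,0,0,0,0],[0,0,0,0,0,0],[0,0,0,0,0,0],[0,0,0,0,0,0],[0,0,0,0,0,0]],
  ],
  grip=0,
)

```text
t: 32.5
position: [0.593, -0.1581, 0.2684]
tool_rot: [180.0, 0.1, 99.6]
contact_force: [-0.5, -0.0, -0.8]
width: 0.0854
gripper_force: 0.0
```

Request:
move_arm(
  rows=[
    [[0,0,-0.4,0,0,0],[0,0,-1,0,0,0],[0,0,-1,0,0,0]],
  ],
)

```text
t: 32.88
position: [0.595, -0.1588, 0.353]
tool_rot: [179.6, 0.4, 99.6]
contact_force: [1.3, -0.5, -0.5]
width: 0.0852
gripper_force: 0.0
```

Request:
move_arm(
  rows=[
    [[0.9,-0.6,-0.6,0,0,0],[0.9,-0.6,-0.6,0,0,0],[0.9,-0.6,-0.6,0,0,0]],
  ],
)

```text
t: 33.25
position: [0.5325, -0.0935, 0.3974]
tool_rot: [179.9, 0.1, 99.7]
contact_force: [0.9, 0.6, -0.5]
width: 0.0852
gripper_force: 0.0
```

Request:
move_arm(
  rows=[
    [[0.9,-0.6,0,0,0,0],[0.9,-0.6,0,0,0,0],[0.9,-0.6,0,0,0,0],[0.9,-0.6,0,0,0,0]],
  ],
)

```text
t: 33.75
position: [0.4753, -0.0327, 0.396]
tool_rot: [179.9, 0.2, 99.6]
contact_force: [0.0, 0.4, 0.8]
width: 0.0854
gripper_force: 0.0
```

```bash
python3 - <<'E'
from kin import *
s=env.observe();print(s['t'],s['position'],s['contact_force'])
im=env.grab_frame('scene')
for n in('tray_bar','bottle','carton','bowl'):print(n,env.landmark_of(n,'scene')[:1])
im2=env.grab_frame('top');print(env.landmark_of('tray_bar','top')[:1])
o=cv2.resize(np.hstack([im,im2]),(800,300))
cv2.imwrite('pics/k.png',cv2.cvtColor(o,cv2.COLOR_RGB2BGR))
E
```

```text
33.75 [ 0.47529028 -0.03272696  0.39600498] [0.04703729 0.3898067  0.80367125]
tray_bar [{'uv': [207.8, 203.8], 'confidence': 0.91}]
bottle [{'uv': [127.2, 239.6], 'confidence': 0.7}]
carton [{'uv': [391.7, 252.1], 'confidence': 0.87}]
bowl [{'uv': [377.2, 214.9], 'confidence': 0.78}]
[{'uv': [314.7, 145.5], 'confidence': 0.82}]
```

View pics/k.png

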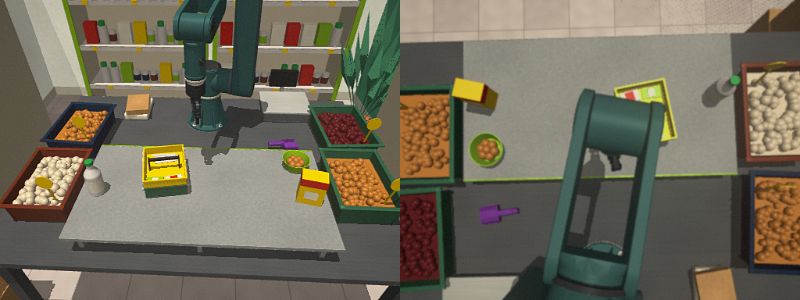

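The tray is closed on the box (left half, ~(165,168)), the scoop is no longer in view, the bystanders stand where they were, and the arm is clear of everything.

```bash
python3 -c "
from cell import env
print(env.job_done())"
```

```text
the job is handed in; nothing more can be done
None
```

The teal scoop is stowed in the green box with its handle end snapped into the clip, the yellow tray rests closed on the box again, and the bottle, carton and bowl are where they stood; handed in at about 34 s of the 67 s allowed.

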